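# Check the brake and clutch levers of the micromanipulator carriage

### The arm

A 6-joint arm with a two-finger parallel gripper is mounted at the origin on the work surface. World frame = base frame: x ahead of the robot, y to its left, z up, the work surface at z = 0. Lengths are in mm, angles in rad, forces in N, time in s.
With the tool pointing down it reaches from about 400 to 925 mm from the base axis. Payload 12.5 kg.
Tool frame: the origin (TCP) lies between the finger pads; the fingertips stand 25 mm ahead of it and the grasp point (between the pads) lies 6 mm ahead of it; z points along the fingers, y is the line along which they close (so a half turn about z gives the same grasp; the last joint's range is limited). The gripper opens to 95 mm and grips with 3 to 60 N. Pads are 20 mm wide; open, the fingers measure 119 mm over their backs; the gripper's body (75 mm by 180 mm) begins 59 mm behind the grasp point.
Start: joints at [1.127, 0.491, 1.559, -0, 1.092, -0.106], TCP at [207.117, 589.703, 212.861] pointing down, gripper open.
Joint ranges: [-3.1, 3.1], [-0.84, 2.19], [0.05, 2.79], [-1.13, 4.28], [0.06, 2.93], [-2.69, 2.69]. Speed limits (rad/s): [2.22, 2.22, 2.79, 3.14, 3.14, 3.14].

### API

Orientations are given as [roll, pitch, yaw] about the fixed x, y, z axes, in that order (R = Rz(yaw) Ry(pitch) Rx(roll)).
In Python, from cell import state, read_camera, job_done, cut_out gives the robot as it stands. The module is installed in compiled form; this text tells all that it offers.
- The arm moves only by the tool jog_arm, never from a script. Its argument "motion" is a list of rows, each a list of 2 entries, a list of its own where there are three numbers: the shift along the tool's x, y, z in mm, then the turn about the tool's z in rad. A call has 1 to 5 rows; each row is the pose to reach, as a shift and turn from the pose commanded when the call began, along the tool's axes at that moment; what a row does not reach only later rows make up. A row lasts 1/10 s, in which the tool goes at most 50 mm and 8.59 degrees, less where a joint would pass 70% of its speed; a pose out of reach is approached as far as the arm can. A call with a gripper value outside its range is refused whole. "grip" is the closure, from 0 (fully open) to 1 (shut), set as the call begins (left out, the last holds). The fingers move at their own pace and stop on an object; the grip force is fixed at half the most. Time passes only in rows, so rows that repeat a pose let the fingers close. It gives the time, the measured TCP pose, the force, the opening and the grip force at its end, in the units of the state.
- state(): the state, without advancing time (a new reading comes with each control period).
- read_camera(name): name is "scene" or "top" or "wrist"; returns a dict with "img" (400x640x3 uint8, blue, green, red), "vertical_fov" (degrees; the focal length in pixels is half the picture's height over the tangent of half this angle, whatever the lens; pixels are square), "cx", "cy" (the principal point, pixels), "extrinsics" (4x4, takes a point from camera to world coordinates). Camera axes: x right, y up, looking along -z (the intrinsics and any distortion apply to the point x, -y, -z); pixel columns grow to the right and rows downward; lengths in mm; the calibration is good to about 2 mm. The wrist camera is an equidistant fisheye: a pixel r from the principal point sees the ray r / f radians off the axis. A picture is of the moment at which its call begins. There is no depth.
- job_done(): hands the job in; it is judged then, once.
Trained networks look in a picture, given as the dict that the camera call returned (one of the last four; its "shot" number tells which), for a name from the list of things; names that differ only in an ending like _2 or _b are one class to them, and where a whole thing is asked for, a point or a joint stands for the part that bears it (a point fixed in the world has none). Each returns a list of dicts, best first, with "p" (0 to 1); they miss things now and then, are a little off and sometimes report something else, mostly with a low value. They report only what shows in the picture. A call takes as long as a camera call. They do not tell look-alikes from the thing itself.
- cut_out(name, picture): "region" (400x640 bool, what is visible of it) and "box" ([left, top, right, bottom] in pixels, round what is visible of it).
The state is a dict: "t": time; "joints": joint angles; "qvel": joint speeds; "tau": joint torques, N m; "eef_pos": TCP position; "tcp_rot": TCP orientation; "ft_force": force on the tool from outside, world axes, zero at the start; "moment": the same for the moment, N m; "opening": opening from 0.0 (shut) to 1.0 (fully open); "grip_force": force on a finger pad.
Only numpy, scipy, OpenCV 4.12 (cv2) and the standard library are available. Lean on these libraries where they do the work, as an engineer would, in place of code of your own. Each camera call takes 0.05 s, during which the arm holds its last target. There are 200 camera calls.

### The job

Check the two hand levers, the blue brake lever first and then the yellow clutch lever: with the gripper's fingers pressing from the front only, push the lever in towards its bar until it comes up against its stop short of the bar, keep it there for about a second without forcing it, then let it spring fully out again before going on. Do not pinch a lever, reach behind it or touch the bars, and leave the dish, the bottle and the screwdriver alone; finish with both levers out and the hand clear.

Things in the scene. Friction and masses are not known exactly. Their poses are not given: they have to be found in the camera images.
- blue_face: blue blade of the blue brake lever, 138 x 22 mm upright, 8 mm thick. Origin: the place to press, mid-height on its front, 110 mm from the hinge axis, 95 mm above the table. z up; x level, from the front into the face, towards the bar; y along the blade. The face is clear 25 mm either side; from 27 mm on, away from the hinge, a round end of 26 mm diameter stands 7 mm proud
- blue_back: steel strip on the rear of the blue brake lever, on the side of the bar, 120 mm long, 16 mm high, 6 mm thick. Origin: middle of its front side, 80 mm from the hinge axis; axes as the blade's. Pressing from the front never touches it
- blue_bar: fixed black ribbed grip bar behind the blue brake lever, 22 mm thick, 158 mm long, between white posts 110 mm high on a 90 x 200 x 16 mm dark base. Origin: its centre, 95 mm above the table; y along it, z up, x away from the lever. The lever stands on its -x side, its upright hinge axis at x -42, y +84 mm, its free end towards -y
- blue_lever (a joint): angle of the blue brake lever, rad: 0 = sprung fully out; grows as pressed towards the bar; firm stop at 0.30, its rear then 25 mm short of the bar. At the pressing place it takes about 1.5 N to start and 3 N just before the stop, 33 mm on; there the force rises steeply. Let go, it springs out by itself
- yellow_face: yellow blade of the yellow clutch lever, 138 x 22 mm upright, 8 mm thick. Origin: the place to press, mid-height on its front, 110 mm from the hinge axis, 95 mm above the table. z up; x level, from the front into the face, towards the bar; y along the blade. The face is clear 25 mm either side; from 27 mm on, away from the hinge, a round end of 26 mm diameter stands 7 mm proud
- yellow_back: steel strip on the rear of the yellow clutch lever, on the side of the bar, 120 mm long, 16 mm high, 6 mm thick. Origin: middle of its front side, 80 mm from the hinge axis; axes as the blade's. Pressing from the front never touches it
- yellow_bar: fixed black ribbed grip bar behind the yellow clutch lever, 22 mm thick, 158 mm long, between white posts 110 mm high on a 90 x 200 x 16 mm dark base. Origin: its centre, 95 mm above the table; y along it, z up, x away from the lever. The lever stands on its -x side, its upright hinge axis at x -42, y -84 mm, its free end towards +y
- yellow_lever (a joint): angle of the yellow clutch lever, rad: 0 = sprung fully out; grows as pressed towards the bar; firm stop at 0.24, its rear then 31 mm short of the bar. At the pressing place it takes about 1.5 N to start and 2.7 N just before the stop, 26 mm on; there the force rises steeply. Let go, it springs out by itself
- dish: loose clear four-well dish, 66 x 66 x 13 mm, lying on the table; origin: centre of its underside. Bystander
- oil: loose amber bottle with white cap, 44 mm diameter, 85 mm high, standing; origin: centre of its underside. Bystander
- driver: loose screwdriver with orange handle, 160 mm long, lying on the table to the left of the levers; its x axis runs along it towards the tip. Bystander
There are look-alikes about, which are no part of the job. What is shaped like the part that bears yellow_face but red is not meant.

How it is judged (in metres and radians):
On the way, in this order (a step that is already met when the one before it is completed fails the run):
1. the fingers press the blue lever against its stop (0.28 rad or more) for 0.7 s, the yellow one being out (value of joint blue_lever above 0.28 rad and contact force between the fingers and blue_face above 1 N and value of joint yellow_lever below 0.03 rad), for 0.7 s.
2. the blue lever has sprung out again, the yellow one not yet pressed (value of joint each of blue_lever, yellow_lever below 0.03 rad), for 0.1 s.
3. the fingers press the yellow lever against its stop (0.22 rad or more) for 0.7 s, the blue one being out (value of joint yellow_lever above 0.22 rad and contact force between the fingers and yellow_face above 1 N and value of joint blue_lever below 0.03 rad), for 0.7 s.
At the end, for the whole second after the job is handed in: both levers are sprung out (below 0.03 rad) and the dish, bottle and screwdriver lie within 20 mm of where they began (all of step 2 and distance of each of dish, oil, driver from where it was at the start of the episode below 0.02 m); the robot touches nothing.
It fails at once if a lever is forced: more than 40 N on its face (contact force between anything else and blue_face above 40 N or contact force between anything else and yellow_face above 40 N).
It fails at once if a lever is pinched or reached behind: the hand touches its rear (contact force between anything else and blue_back above 1 N or contact force between anything else and yellow_back above 1 N).
It fails at once if a grip bar is touched (contact force between anything else and blue_bar above 1 N or contact force between anything else and yellow_bar above 1 N).
It fails at once if both levers are pressed in at the same time (value of joint each of blue_lever, yellow_lever above 0.1 rad).
It fails at once if the dish, bottle or screwdriver is moved by more than 20 mm (distance of any of dish, oil, driver from where it was at the start of the episode above 0.02 m).
It also fails if it takes over 64 s, if anything falls off the work surface, if the arm or the gripper's body presses on something with over 40 N, if the wrist force passes 120 N, or if a joint passes its speed limit or range.

## Working session

There is one attempt and no reset: what is moved stays moved. The work goes in short steps, Python scripts to look and compute and a tool call to move; the robot and the scene stay as the last step left them, time stands still between calls to the robot, and variables do not carry over. Pictures are saved under pics/ and viewed, at most 10 in all, crops included, and the job is handed in when it is done.

Besides the shell and the picture viewer there is one more tool, called as name([rows], argument=value, ...), one row to a line, values as JSON. jog_arm: Moves the arm, as the interface text tells. Its arguments: {"type":"object","properties":{"motion":{"type":"array"},"grip":{"type":"number"}},"required":["motion"]}

```bash
mkdir -p pics; cat > h.py <<'E'
import numpy as np,cv2
from cell import *
def f(p): return p["img"].shape[0]/2/np.tan(np.radians(p["vertical_fov"])/2)
def ray(p,u,v):
    E=np.array(p["extrinsics"]);d=np.array([(u-p["cx"])/f(p),-(v-p["cy"])/f(p),-1]);return E[:3,3],E[:3,:3]@d
def atz(p,u,v,z):
    o,d=ray(p,u,v);return o+d*(z-o[2])/d[2]
def proj(p,P):
    E=np.array(p["extrinsics"]);c=E[:3,:3].T@(np.array(P,float)-E[:3,3]);return p["cx"]-f(p)*c[0]/c[2],p["cy"]+f(p)*c[1]/c[2]
E
python3 - <<'E'
from h import *
print(state())
for n in("scene","top"):
    p=read_camera(n);cv2.imwrite(f"pics/{n}.png",p["img"]);print(n,p["vertical_fov"],p["cx"],p["cy"],np.round(p["extrinsics"],3).tolist())
    for k in("blue_face","yellow_face","blue_bar","yellow_bar","dish","oil","driver"):
        print(k,[(round(r["p"],2),r["box"],int(r["region"].sum())) for r in cut_out(k,p)])
E
```

```text
{'t': 0.0, 'joints': array([ 1.12741545e+00,  4.91548246e-01,  1.55946189e+00, -3.88266241e-06,
        1.09167927e+00, -1.05640503e-01]), 'qvel': array([-0.00098499,  0.00047529,  0.00012148, -0.00125103,  0.00147226,
        0.00013683]), 'tau': array([-5.72866084e-04, -6.12651300e+01, -2.58188832e+01,  6.91056973e-02,
        4.82045521e-02, -6.87967690e-05]), 'eef_pos': array([206.99431316, 589.46570059, 212.26449077]), 'tcp_rot': array([-3.14050165e+00, -1.12222014e-04,  2.80385401e+00]), 'ft_force': array([-0.33683485, -0.32337898,  0.5951704 ]), 'moment': array([-0.04229532, -0.02303387, -0.02882131]), 'grip_force': 0.0, 'opening': 0.9992102262480147}
scene 47.90993717923359 330.37687303951316 197.7851155325024 [[0.664, -0.468, 0.583, 1167.681], [0.747, 0.433, -0.504, -454.514], [-0.016, 0.771, 0.637, 778.154], [0.0, 0.0, 0.0, 1.0]]
blue_face [(0.63, [183.5, 222.6, 254.3, 262.1], 380)]
yellow_face [(0.69, [341.1, 172.3, 391.4, 196.4], 279), (0.59, [286.7, 124.8, 338.9, 143.7], 165)]
blue_bar [(0.54, [340.7, 172.1, 389.3, 196.4], 274)]
yellow_bar [(0.84, [285.0, 142.4, 344.5, 1
[... 262 characters left out ...]
[[0.015, 0.994, -0.106, 472.214], [-0.999, 0.019, 0.035, 87.816], [0.037, 0.106, 0.994, 1058.006], [0.0, 0.0, 0.0, 1.0]]
blue_face [(0.59, [384.9, 228.5, 442.0, 243.5], 276)]
yellow_face [(0.73, [238.3, 194.2, 299.3, 209.1], 288), (0.61, [217.1, 297.5, 276.5, 321.4], 269)]
blue_bar [(0.68, [377.0, 196.4, 439.7, 214.7], 585), (0.57, [327.9, 258.3, 355.6, 291.3], 611)]
yellow_bar [(0.87, [251.5, 159.0, 311.0, 189.8], 628), (0.68, [238.7, 265.8, 289.4, 308.3], 585), (0.25, [176.0, 209.5, 187.4, 273.6], 351)]
dish [(0.88, [327.2, 259.8, 355.6, 291.1], 584), (0.28, [249.5, 193.0, 295.2, 202.3], 93)]
oil [(0.49, [339.7, 112.2, 357.8, 135.5], 261)]
driver [(0.84, [176.2, 209.0, 186.6, 273.3], 342)]
```

View pics/top.png

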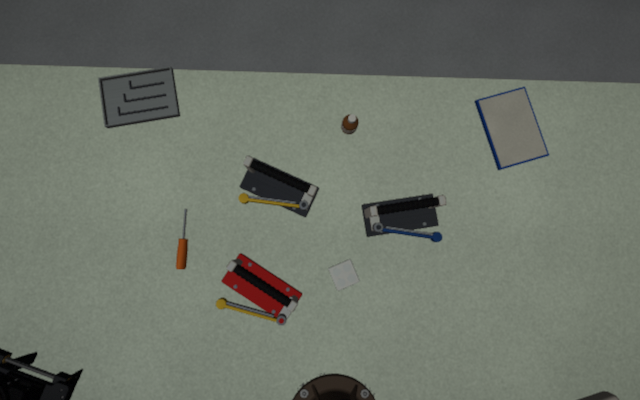

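View pics/scene.png

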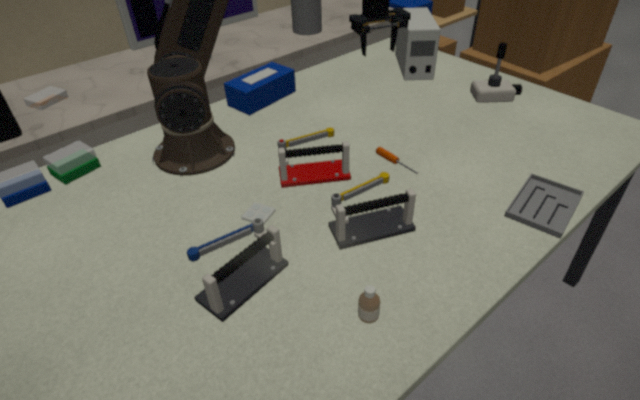

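Top view: the candidates are a yellow lever on a red base (~250,312), a yellow lever on a dark base (~272,201), and a blue lever on a dark base (~410,233). The dark-base one at (272,201) fits yellow, because the description gives a dark base, and red is the look-alike. I'll confirm it in a crop and measure.

```bash
python3 - <<'E'
from h import *
p=read_camera("top");im=p["img"];s=read_camera("scene")
cv2.imwrite("pics/crop.png",cv2.resize(im[140:340,200:460],None,fx=3,fy=3,interpolation=cv2.INTER_CUBIC)[:600,:780])
hsv=cv2.cvtColor(im,cv2.COLOR_BGR2HSV)
for k,lo,hi,(l,t,r,b) in(("blue",(105,120,40),(125,255,255),(365,215,450,250)),("yellow",(15,120,60),(32,255,255),(230,185,318,215))):
    m=cv2.inRange(hsv,lo,hi);M=np.zeros_like(m);M[t:b,l:r]=m[t:b,l:r]
    v,u=np.nonzero(M);W=np.array([atz(p,a,c,104)[:2] for a,c in zip(u,v)])
    vx,vy,x0,y0=cv2.fitLine(W.astype(np.float32),cv2.DIST_HUBER,0,.01,.01).ravel()
    q=(W-[x0,y0])@[vx,vy];print(k,len(u),(vx,vy),"ends",[np.round([x0+vx*e,y0+vy*e],1).tolist() for e in(q.min(),q.max())],q.max()-q.min(),u.min(),u.max())
for k in("dish","oil","driver"):
    r=cut_out(k,p)[0]["box"];print(k,atz(p,(r[0]+r[2])/2,(r[1]+r[3])/2,30 if k=="oil" else 5))
E
```

```text
blue 202 (np.float32(0.119133525), np.float32(0.99287826)) ends [[482.9, -256.8], [500.4, -110.8]] 146.9678877888893 383 441
yellow 245 (np.float32(0.1237336), np.float32(0.9923155)) ends [[555.6, 100.9], [574.0, 248.1]] 148.36086574846314 239 298
dish [380.22176499 -21.04142561   5.        ]
oil [792.25073268 -34.88739961  30.        ]
driver [467.52800583 414.46676757   5.        ]
```

View pics/crop.png

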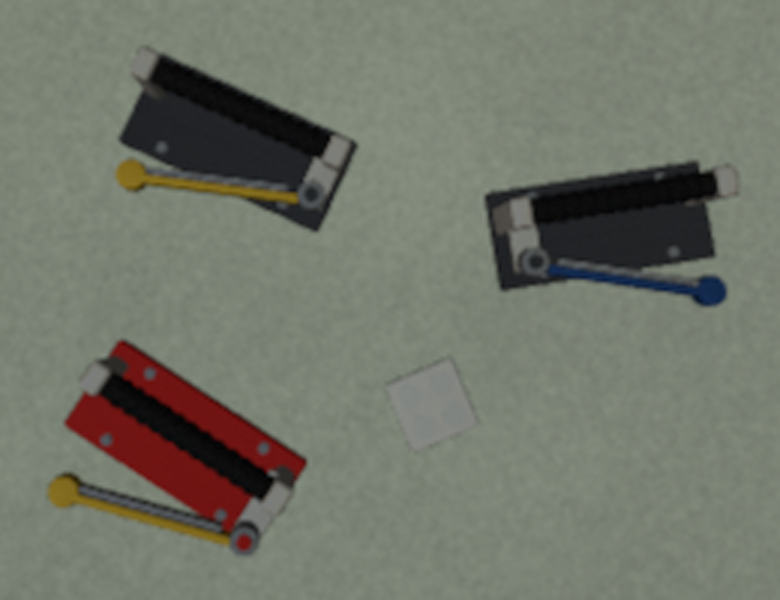

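The crop confirms it: the yellow lever on the dark base (hinge at about 304,204 px) is the one meant, and the blue hinge is at about 378,227 px. Next I refine the blade lines without the round ends.

```bash
python3 - <<'E'
from h import *
p=read_camera("top");s=read_camera("scene");im=p["img"]
hsv=cv2.cvtColor(im,cv2.COLOR_BGR2HSV);si=s["img"].copy()
for k,lo,hi,(l,t,r,b),hg,sg in(("blue",(105,120,40),(125,255,255),(365,215,450,250),(378.3,227.3),1),("yellow",(15,120,60),(32,255,255),(230,185,318,215),(304,204.3),-1)):
    m=cv2.inRange(hsv,lo,hi);M=np.zeros_like(m);M[t:b,l:r]=m[t:b,l:r]
    v,u=np.nonzero(M);W=np.array([atz(p,a,c,102)[:2] for a,c in zip(u,v)])
    H=atz(p,*hg,106)[:2]
    d=np.array([.12,.99])*-sg
    for i in range(3):
        q=(W-H)@d;B=W[(q>25)&(q<128)]
        vx,vy,x0,y0=cv2.fitLine(B.astype(np.float32),cv2.DIST_HUBER,0,.01,.01).ravel();d=np.array([vx,vy])*np.sign(vy)*-sg
    q=(W-H)@d;n=np.array([-d[1],d[0]])*sg; n*=np.sign(n[0])
    c=np.array([x0,y0]);off=(W-c)@n;bl=(q>25)&(q<128)
    tip=q.max();foot=c+d*((H-c)@d);P=c+d*((H-c)@d+tip-53)
    print(k,"H",H,"d",d,"yaw n",np.arctan2(n[1],n[0]),"H-to-line",(H-c)@n,"len",tip,"halfw",np.percentile(off[bl],[2,98]),"knob off",off[q>tip-26].min(),off[q>tip-26].max(),"press centreline",P,"front",P-4*n)
    for w in(56,0,-53,-110):
        for z in(84,106): cv2.circle(si,tuple(int(round(a)) for a in proj(s,[*(P-4*n+d*w),z])),1,(0,0,255),-1)
cv2.imwrite("pics/s2.png",cv2.resize(si[150:290,170:420],None,fx=3,fy=3))
E
```

```text
blue H [506.10760028 -98.91328344] d [-0.1259436 -0.9920374] yaw n -0.12627895 H-to-line 3.6581278297381044 len 160.24635985674095 halfw [-3.47439619  3.12280532] knob off -9.73114280396415 11.494389311780578 press centreline [ 488.97160816 -204.84496548] front [ 485.00345849 -204.34119108]
yellow H [560.02046451  86.43558224] d [0.11498977 0.99336666] yaw n -0.11524471 H-to-line 5.519902868949303 len 162.52924319012746 halfw [-3.84914767  3.84965651] knob off -8.90647434060306 13.965253598912268 press centreline [567.1319199  195.87301554] front [563.15845327 196.33297463]
```

View pics/s2.png

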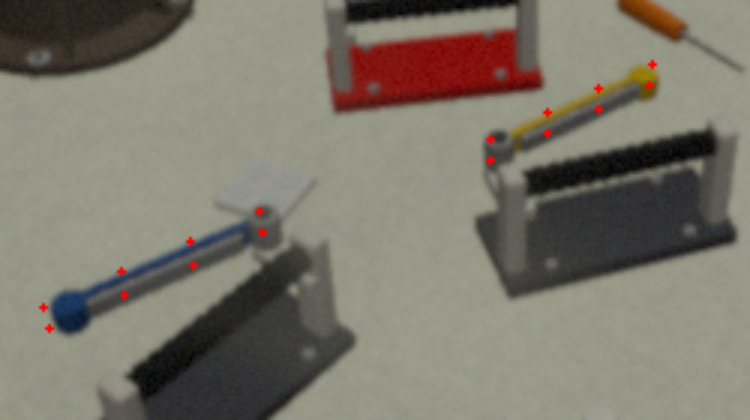

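jog_arm([
  [[-38,-28,0],-0.09],
  [[-76,-56,0],-0.18],
  [[-114,-84,0],-0.27],
  [[-152,-112,0],-0.36],
  [[-190,-140,0],-0.44],
], grip=1)

```text
t: 1.65
eef_pos: [340.7, 393.1, 213.0]
tcp_rot: [3.141, 0.0, -3.035]
ft_force: [-0.6, 0.7, -0.6]
opening: 0.634
grip_force: 0.0
```

jog_arm([
  [[-20,-45,0],0],
  [[-40,-90,0],0],
  [[-60,-135,0],0],
  [[-80,-180,0],0],
  [[-100,-225,0],0],
])

```text
t: 2.15
eef_pos: [463.2, 179.2, 213.1]
tcp_rot: [3.141, 0.001, -3.039]
ft_force: [2.3, 0.2, 0.7]
opening: 0.219
grip_force: 0.0
```

jog_arm([
  [[0,-48,0],0],
  [[0,-96,0],0],
  [[0,-144,0],0],
  [[0,-192,0],0],
  [[0,-240,0],0],
])

```text
t: 2.65
eef_pos: [486.8, -59.7, 213.1]
tcp_rot: [-3.142, 0.001, -3.039]
ft_force: [0.9, 0.3, -0.2]
opening: 0.004
grip_force: 0.0
```

jog_arm([
  [[17,-33,0],0],
  [[34,-66,0],0],
  [[50,-99,0],0],
  [[66,-132,0],0],
  [[66,-132,0],0],
])

```text
t: 3.15
eef_pos: [433.8, -198.8, 212.9]
tcp_rot: [-3.141, 0.0, -3.043]
ft_force: [0.6, 0.8, -0.1]
opening: 0.004
grip_force: 0.0
```

jog_arm([
  [[0,0,30],0],
  [[0,0,60],0],
  [[0,0,90],0],
  [[0,0,108],0],
  [[0,0,108],0],
])

```text
t: 3.65
eef_pos: [434.0, -194.8, 103.0]
tcp_rot: [3.139, -0.003, -3.039]
ft_force: [0.3, -0.6, 0.5]
opening: 0.007
grip_force: 0.0
```

```bash
python3 - <<'E'
from h import *
s=state();print(s["eef_pos"],s["ft_force"])
p=read_camera("scene");w=read_camera("wrist")
a=cv2.resize(p["img"][150:330,130:350],None,fx=2,fy=2);b=cv2.resize(w["img"],None,fx=.55,fy=.55)
o=np.zeros((360,800,3),np.uint8);o[:,:440]=a;o[:220,440:792]=b;cv2.imwrite("pics/a1.png",o)
E
```

```text
[ 434.02170286 -194.79026843  103.03030658] [ 0.32277591 -0.55383667  0.46774657]
```

View pics/a1.png

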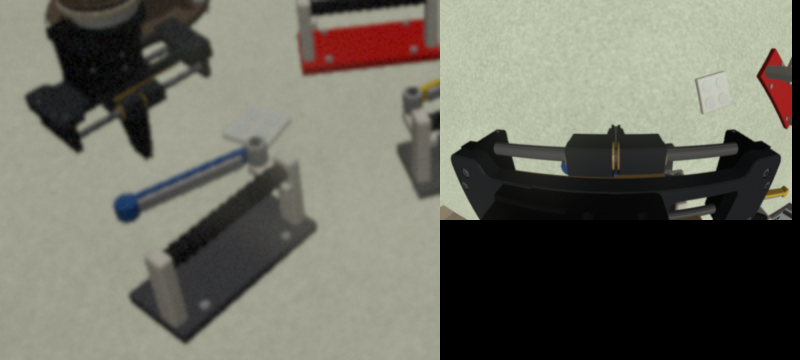

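The finger stands in front of the blue blade, clear of it and of the knob. Now I approach slowly.

jog_arm([
  [[-8,-3,0],0],
  [[-16,-6,0],0],
  [[-24,-9,0],0],
  [[-32,-11,0],0],
  [[-32,-11,0],0],
])

```text
t: 4.25
eef_pos: [468.9, -203.7, 104.9]
tcp_rot: [-3.141, 0.001, -3.039]
ft_force: [-0.7, -0.5, 0.1]
opening: 0.004
grip_force: 0.0
```

jog_arm([
  [[-3,0,0],0],
  [[-6,0,0],0],
  [[-9,0,0],0],
  [[-12,0,0],0],
  [[-12,0,0],0],
])

```text
t: 4.75
eef_pos: [479.9, -202.2, 104.8]
tcp_rot: [3.142, 0.0, -3.039]
ft_force: [0.4, -0.1, -0.0]
opening: 0.005
grip_force: 0.0
```

jog_arm([
  [[-2,0,0],0],
  [[-4,0,0],0],
  [[-6,0,0],0],
  [[-8,0,0],0],
  [[-8,0,0],0],
])

```text
t: 5.25
eef_pos: [487.8, -201.4, 104.8]
tcp_rot: [3.142, 0.0, -3.039]
ft_force: [-0.3, 0.3, -0.4]
opening: 0.006
grip_force: 0.0
```

```bash
python3 - <<'E'
from h import *
for i in range(4):
    p=read_camera("scene");s=state();print(s["eef_pos"],s["ft_force"],s["moment"])
cv2.imwrite("pics/a2.png",cv2.resize(p["img"][170:310,150:320],None,fx=4,fy=4,interpolation=2))
E
```

```text
[ 487.65772758 -201.36848202  104.76596447] [-1.74014965  0.13282779 -0.00683282] [ 0.04314871  0.04121972 -0.03085803]
[ 487.55884557 -201.35802567  104.77697098] [ 0.75655351  0.80293009 -0.22600058] [ 0.00895429  0.04817611 -0.00635001]
[ 487.52367379 -201.36206392  104.78353653] [ 0.79008067  0.26098976 -0.7596304 ] [ 0.07707902 -0.00822688  0.06838906]
[ 487.48959377 -201.36576319  104.78385287] [ 0.12721255 -0.21215504  0.68750761] [ 0.08802493 -0.0107748  -0.0066773 ]
```

View pics/a2.png

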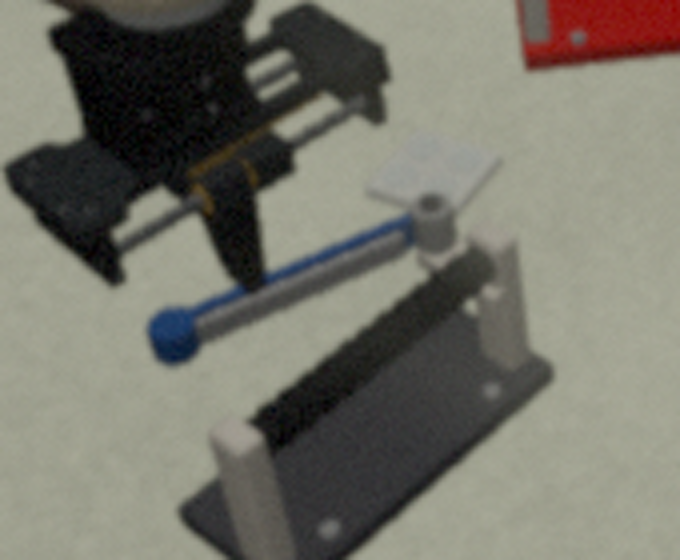

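The finger tip is now right in front of the blade, roughly midway, at about (250,285) in the crop. It isn't pressing yet, so I continue in small steps.

jog_arm([
  [[-2,-1,0],0],
  [[-4,-1,0],0],
  [[-6,-2,0],0],
  [[-8,-2,0],0],
  [[-8,-2,0],0],
])

```text
t: 5.95
eef_pos: [496.0, -202.6, 104.8]
tcp_rot: [3.142, 0.0, -3.039]
ft_force: [-0.2, 0.7, -0.3]
opening: 0.007
grip_force: 0.0
```

jog_arm([
  [[-2,0,0],0],
  [[-4,0,0],0],
  [[-6,0,0],0],
  [[-8,0,0],0],
  [[-8,0,0],0],
])

```text
t: 6.45
eef_pos: [504.0, -201.7, 104.8]
tcp_rot: [3.142, 0.0, -3.039]
ft_force: [0.0, -0.4, 0.6]
opening: 0.003
grip_force: 0.0
```

```bash
cat > m.py <<'E'
import sys
from h import *
n=sys.argv[1];lo,hi,box=dict(blue=((105,120,40),(125,255,255),(365,190,455,255)),yellow=((15,120,60),(32,255,255),(230,160,318,215)))[n]
F=[]
for i in range(4):
    p=read_camera("top");F.append(state()["ft_force"])
print("pos",state()["eef_pos"],"F",np.mean(F,0))
l,t,r,b=box;m=cv2.inRange(cv2.cvtColor(p["img"],cv2.COLOR_BGR2HSV),lo,hi)[t:b,l:r]
v,u=np.nonzero(m);W=np.array([atz(p,a+l,c+t,104)[:2] for a,c in zip(u,v)])
e=W[np.argsort(W[:,1])];e=e[:40] if n=="blue" else e[-40:]
print(n,"knob",e.mean(0),"px",len(u))
E
python3 m.py blue;python3 m.py yellow
```

```text
pos [ 503.62352111 -201.74579546  104.80752308] F [-0.24635003 -0.28039035 -0.29536844]
blue knob [ 493.05573243 -171.09214874] px 65
pos [ 503.62695347 -201.74993835  104.80139009] F [0.09728898 0.36149902 0.43824671]
yellow knob [574.25561789 241.341491  ] px 246
```

```bash
python3 - <<'E'
from h import *
p=read_camera("scene");s=state()
print([proj(p,s["eef_pos"]-[0,0,25])])
cv2.imwrite("pics/a3.png",cv2.resize(p["img"][170:310,150:320],None,fx=4,fy=4,interpolation=2))
E
```

```text
[(np.float64(217.35434604408124), np.float64(253.09736188392472))]
```

View pics/a3.png

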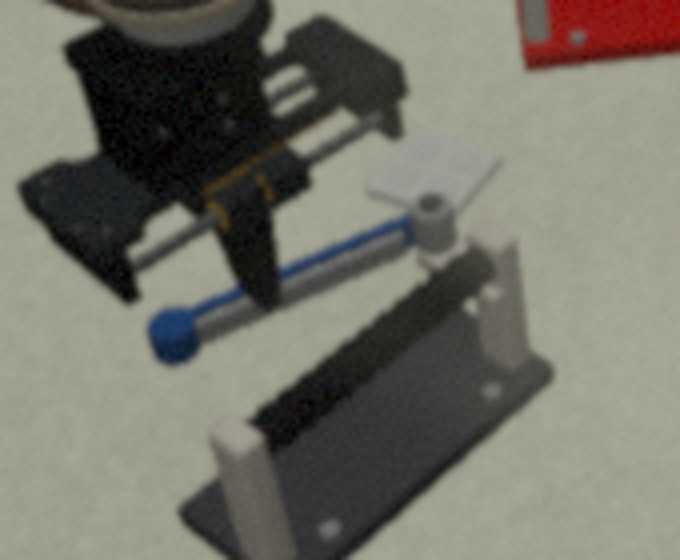

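```bash
python3 - <<'E'
from h import *
p=read_camera("scene")
def go(x,y,zs):
    for z in zs: print(z,np.round(proj(p,[x,y,z]),1))
print("a3 seen 218.7,246");go(503.6,-201.7,(80,90,100,106,112))
print("a1 seen 204,227.5");go(434,-194.8,(78,90,100,106))
ty=np.array([.331,.9435])
for sg in(1,-1): print("start");go(*(np.array([207,589.5])+sg*48*ty),(187,200,212))
E
```

```text
a3 seen 218.7,246
80 [217.3 253. ]
90 [216.5 249.7]
100 [215.7 246.4]
106 [215.2 244.4]
112 [214.6 242.4]
a1 seen 204,227.5
78 [204.1 235.3]
90 [203.  231.4]
100 [202.1 228.1]
106 [201.6 226.1]
start
187 [390.2  58.2]
200 [390.5  54.3]
212 [390.7  50.7]
start
187 [363.7  63.1]
200 [363.8  59.2]
212 [364.   55.6]
```

The finger occludes the rear strip, the lever hasn't moved and there is no force, so the tip is passing just above the blade. By the image it is about 22 mm higher than nominal. I'll back off, go lower and retry.

jog_arm([
  [[12,0,0],0],
  [[24,0,0],0],
  [[36,0,0],0],
  [[48,0,0],0],
  [[48,0,0],0],
])

```text
t: 7.45
eef_pos: [454.3, -206.7, 105.0]
tcp_rot: [3.141, -0.001, -3.04]
ft_force: [0.1, 0.2, -0.1]
opening: 0.005
grip_force: 0.0
```

jog_arm([
  [[0,0,6],0],
  [[0,0,12],0],
  [[0,0,18],0],
  [[0,0,22],0],
  [[0,0,22],0],
])

```text
t: 7.95
eef_pos: [455.8, -206.4, 82.0]
tcp_rot: [3.141, -0.001, -3.039]
ft_force: [-0.8, -0.6, 1.0]
opening: 0.004
grip_force: 0.0
```

jog_arm([
  [[-4,0,0],0],
  [[-8,0,0],0],
  [[-12,0,0],0],
  [[-16,0,0],0],
  [[-16,0,0],0],
])

```text
t: 8.45
eef_pos: [472.2, -204.9, 82.8]
tcp_rot: [3.142, 0.0, -3.039]
ft_force: [-2.1, 0.0, 0.9]
opening: 0.002
grip_force: 0.7
```

jog_arm([
  [[-2,0,0],0],
  [[-4,0,0],0],
  [[-6,0,0],0],
  [[-8,0,0],0],
  [[-8,0,0],0],
])

```text
t: 8.95
eef_pos: [480.0, -204.2, 82.8]
tcp_rot: [3.142, 0.0, -3.039]
ft_force: [-1.7, -1.3, -0.2]
opening: 0.002
grip_force: 0.9
```

jog_arm([
  [[-2,0,0],0],
  [[-4,0,0],0],
  [[-6,0,0],0],
  [[-8,0,0],0],
  [[-8,0,0],0],
])

```text
t: 9.45
eef_pos: [488.0, -203.4, 82.8]
tcp_rot: [3.142, 0.0, -3.039]
ft_force: [-2.8, -1.0, 1.8]
opening: 0.007
grip_force: 1.1
```

```bash
python3 m.py blue; python3 - <<'E'
from h import *
p=read_camera("scene")
cv2.imwrite("pics/a4.png",cv2.resize(p["img"][170:310,150:320],None,fx=4,fy=4,interpolation=2))
E
```

```text
pos [ 487.71351221 -203.3571875    82.81414405] F [-1.86434165 -1.4237007   0.37374105]
blue knob [ 502.58205889 -122.42217798] px 30
```

View pics/a4.png

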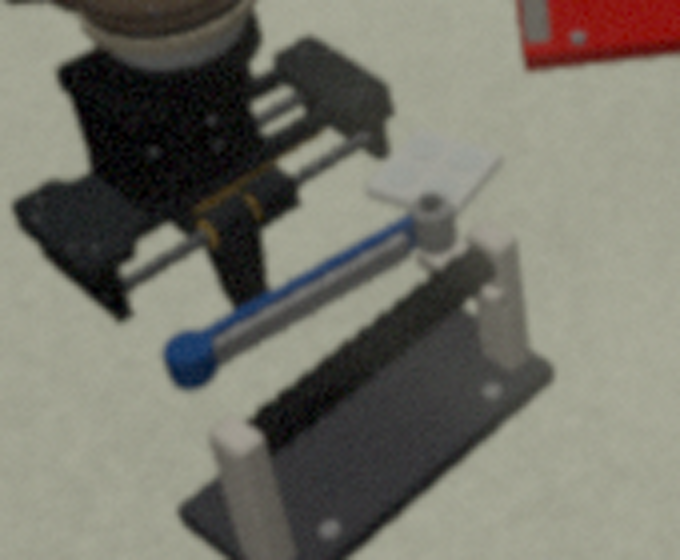

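Now the lever is being pressed (its knob moved from about 175,335 to 192,360 in the crop), by about 17 mm of 33. I continue to the stop while watching the force.

jog_arm([
  [[-2,0,0],0],
  [[-4,0,0],0],
  [[-6,0,0],0],
  [[-8,0,0],0],
  [[-10,0,0],0],
])

```text
t: 10.2
eef_pos: [497.9, -202.4, 82.8]
tcp_rot: [-3.142, 0.0, -3.039]
ft_force: [-3.7, -2.9, -0.1]
opening: 0.002
grip_force: 1.5
```

jog_arm([
  [[-1,0,0],0],
  [[-2,0,0],0],
  [[-3,0,0],0],
  [[-4,0,0],0],
  [[-4,0,0],0],
])

```text
t: 10.7
eef_pos: [501.8, -202.0, 82.8]
tcp_rot: [3.142, 0.0, -3.039]
ft_force: [-3.2, -2.4, -0.0]
opening: 0.004
grip_force: 1.7
```

```bash
cat > k.py <<'E'
from h import *
import sys
# knob centroid in scene, at z 95, and angle about hinge
n=sys.argv[1];F=[]
for i in range(4): p=read_camera("scene");F.append(state()["ft_force"])
lo,hi,H,box=dict(blue=((105,120,40),(125,255,255),(506.1,-98.9),(150,200,290,300)),yellow=((15,120,60),(32,255,255),(560,86.4),(325,165,420,215)))[n]
l,t,r,b=box;m=cv2.inRange(cv2.cvtColor(p["img"],cv2.COLOR_BGR2HSV),lo,hi)[t:b,l:r]
m=cv2.morphologyEx(m,cv2.MORPH_OPEN,np.ones((5,5),np.uint8))
v,u=np.nonzero(m);K=atz(p,u.mean()+l,v.mean()+t,95)[:2]
print("pos",state()["eef_pos"],"F",np.mean(F,0),"knob px",u.mean()+l,v.mean()+t,len(u),K,"ang",np.degrees(np.arctan2(*(K-H)[::-1])))
E
python3 k.py blue
```

```text
pos [ 501.65679636 -201.95200216   82.78862053] F [-3.0672401  -3.0069845   0.37303802] knob px 202.41129032258064 263.9193548387097 124 [ 523.86817796 -245.45320679] ang -83.08717279982257
```

jog_arm([
  [[-1,0,0],0],
  [[-2,0,0],0],
  [[-3,0,0],0],
  [[-4,0,0],0],
  [[-4,0,0],0],
])

```text
t: 11.4
eef_pos: [505.2, -201.6, 82.8]
tcp_rot: [3.141, -0.001, -3.039]
ft_force: [-7.2, -4.1, 1.6]
opening: 0.011
grip_force: 3.9
```

jog_arm([
  [[-0.5,0,0],0],
  [[-1,0,0],0],
  [[-1.5,0,0],0],
  [[-2,0,0],0],
  [[-2,0,0],0],
])

```text
t: 11.9
eef_pos: [505.8, -201.5, 82.7]
tcp_rot: [3.141, -0.004, -3.039]
ft_force: [-15.2, -8.5, 5.7]
opening: 0.007
grip_force: 8.1
```

```bash
python3 k.py blue
```

```text
pos [ 505.7864982  -201.52311421   82.71316011] F [-15.24735166  -8.57133768   5.22145277] knob px 204.33653846153845 265.00961538461536 104 [ 529.1649011 -244.0307432] ang -80.96978954485932
```

At the stop: about 17 N, rising steeply. I ease off slightly and hold for 1 s.

jog_arm([
  [[0.5,0,0],0],
  [[0.5,0,0],0],
  [[0.5,0,0],0],
  [[0.5,0,0],0],
  [[0.5,0,0],0],
])

```text
t: 12.6
eef_pos: [505.6, -201.6, 82.7]
tcp_rot: [3.141, -0.003, -3.039]
ft_force: [-12.8, -6.9, 4.6]
opening: 0.004
grip_force: 7.0
```

jog_arm([
  [[0,0,0],0],
  [[0,0,0],0],
  [[0,0,0],0],
  [[0,0,0],0],
  [[0,0,0],0],
])

```text
t: 13.1
eef_pos: [505.6, -201.6, 82.7]
tcp_rot: [3.141, -0.003, -3.039]
ft_force: [-13.0, -6.7, 4.2]
opening: 0.005
grip_force: 7.0
```

jog_arm([
  [[0,0,0],0],
  [[0,0,0],0],
  [[0,0,0],0],
  [[0,0,0],0],
  [[0,0,0],0],
])

```text
t: 13.6
eef_pos: [505.6, -201.5, 82.7]
tcp_rot: [3.141, -0.003, -3.039]
ft_force: [-12.7, -7.1, 3.9]
opening: 0.006
grip_force: 7.0
```

jog_arm([
  [[12,0,0],0],
  [[24,0,0],0],
  [[36,0,0],0],
  [[48,0,0],0],
  [[60,0,0],0],
])

```text
t: 14.1
eef_pos: [446.8, -207.7, 83.0]
tcp_rot: [-3.141, 0.001, -3.04]
ft_force: [-0.6, -0.4, -0.9]
opening: 0.005
grip_force: 0.0
```

jog_arm([
  [[0,0,-40],0],
  [[0,0,-80],0],
  [[0,0,-100],0],
  [[0,0,-110],0],
  [[0,0,-110],0],
])

```text
t: 14.6
eef_pos: [447.5, -207.8, 193.6]
tcp_rot: [-3.14, 0.002, -3.04]
ft_force: [0.3, -0.3, -0.1]
opening: 0.006
grip_force: 0.0
```

```bash
python3 k.py blue;python3 k.py yellow; python3 - <<'E'
from h import *
r=state();print(r["eef_pos"],r["tcp_rot"],r["joints"])
E
```

```text
pos [ 447.04076453 -207.29772806  191.55772221] F [0.29952594 0.21109522 0.33305263] knob px 192.55434782608694 252.6086956521739 92 [ 481.64158096 -244.95118901] ang -99.50680478911481
pos [ 447.32872474 -207.42011427  192.10780094] F [-0.72949541 -0.05116023  0.17128922] knob px 384.72131147540983 176.62295081967213 61 [573.13569415 242.1550775 ] ang 85.17933482076177
[ 447.32872474 -207.42011427  192.10780094] [ 3.14071576e+00 -9.48635597e-04 -3.03934316e+00] [-5.68282783e-01  3.30836465e-01  1.89950779e+00  1.23323138e-04
  9.12536552e-01 -2.24140369e+00]
```

Blue has sprung out: its knob moved about 0.32 rad between stop and release. On to the yellow lever.

jog_arm([
  [[-12,45,0],0.08],
  [[-24,90,0],0.16],
  [[-36,135,0],0.24],
  [[-48,180,0],0.32],
  [[-60,225,0],0.4],
])

```text
t: 15.5
eef_pos: [484.2, 24.3, 192.6]
tcp_rot: [3.142, -0.0, 2.84]
ft_force: [0.8, -0.6, 0.2]
opening: 0.004
grip_force: 0.0
```

jog_arm([
  [[6,45,0],0],
  [[12,90,0],0],
  [[18,135,0],0],
  [[24,180,0],0],
  [[24,180,0],0],
])

```text
t: 16.0
eef_pos: [514.3, 205.8, 192.3]
tcp_rot: [3.141, -0.0, 2.848]
ft_force: [-0.5, -1.7, 0.3]
opening: 0.003
grip_force: 0.0
```

```bash
python3 - <<'E'
from h import *
p=read_camera("scene");p=read_camera("scene");s=state();print(s["eef_pos"],s["tcp_rot"])
cv2.imwrite("pics/y1.png",cv2.resize(p["img"][80:260,270:450],None,fx=3.3,fy=3.3,interpolation=2))
E
```

```text
[513.68962148 202.2675896  192.19778845] [-3.14101888e+00 -8.56292542e-04  2.84598415e+00]
```

jog_arm([
  [[0,0,30],0],
  [[0,0,60],0],
  [[0,0,90],0],
  [[0,0,109],0],
  [[0,0,109],0],
])

```text
t: 16.6
eef_pos: [512.9, 199.9, 81.7]
tcp_rot: [-3.139, -0.004, 2.842]
ft_force: [-0.2, -0.1, 0.3]
opening: 0.002
grip_force: 0.0
```

```bash
python3 - <<'E'
from h import *
p=read_camera("scene");p=read_camera("scene");s=state();print(s["eef_pos"],s["tcp_rot"],s["ft_force"])
cv2.imwrite("pics/y2.png",cv2.resize(p["img"][90:260,280:450],None,fx=3.5,fy=3.5,interpolation=2))
E
```

```text
[514.29906516 200.67334096  84.24443522] [-3.14149353e+00 -2.21471508e-04  2.84256997e+00] [-0.19116343  0.19468782  0.54610506]
```

View pics/y2.png

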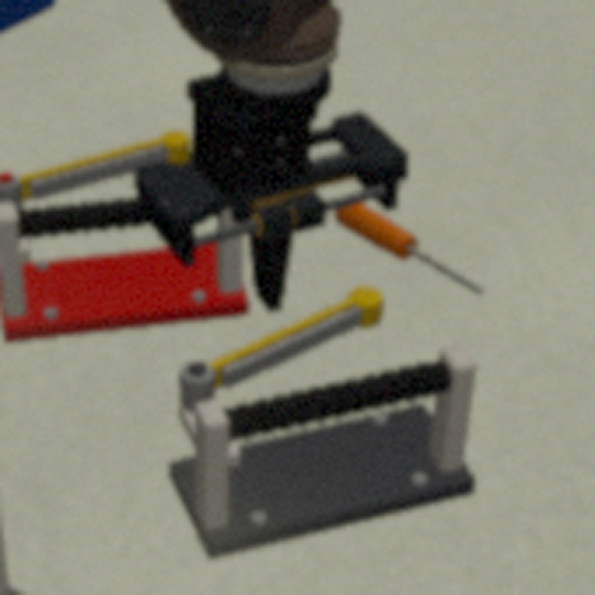

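The finger stands free in front of the yellow blade on the dark base (tip at about 270,305 in the crop), clear of the driver and the red look-alike. Now I press.

jog_arm([
  [[-7,2,0],0],
  [[-14,4,0],0],
  [[-21,5,0],0],
  [[-28,6,0],0],
  [[-28,6,0],0],
])

```text
t: 17.2
eef_pos: [543.7, 198.9, 84.0]
tcp_rot: [3.141, 0.001, 2.843]
ft_force: [0.9, -0.5, 0.1]
opening: 0.005
grip_force: 0.0
```

jog_arm([
  [[-3,0,0],0],
  [[-6,0,0],0],
  [[-9,1,0],0],
  [[-12,1,0],0],
  [[-12,1,0],0],
])

```text
t: 17.7
eef_pos: [554.5, 196.5, 83.8]
tcp_rot: [3.141, -0.0, 2.844]
ft_force: [-2.6, 0.4, 0.4]
opening: 0.004
grip_force: 0.8
```

```bash
python3 k.py yellow
```

```text
pos [554.17893166 196.57009481  83.80767717] F [-1.65690631  0.9689985   0.31289633] knob px 385.7647058823529 177.27941176470588 68 [576.79134302 242.06221064] ang 83.84328827381002
```

jog_arm([
  [[-3,0,0],0],
  [[-6,0,0],0],
  [[-9,1,0],0],
  [[-12,1,0],0],
  [[-14,1,0],0],
])

```text
t: 18.4
eef_pos: [568.4, 193.4, 83.8]
tcp_rot: [3.141, 0.0, 2.844]
ft_force: [-2.1, 2.7, 0.7]
opening: 0.003
grip_force: 1.3
```

jog_arm([
  [[-1,0,0],0],
  [[-2,0,0],0],
  [[-3,0,0],0],
  [[-4,0,0],0],
  [[-4,0,0],0],
])

```text
t: 18.9
eef_pos: [571.9, 192.2, 83.8]
tcp_rot: [3.141, 0.0, 2.844]
ft_force: [-2.3, 3.2, 0.2]
opening: 0.005
grip_force: 1.5
```

```bash
python3 k.py yellow
```

```text
pos [571.80283708 192.20856629  83.82990855] F [-2.19969282  2.90659565  0.02691314] knob px 391.75 183.08823529411765 68 [603.1029607  235.38961916] ang 73.8647499755299
```

jog_arm([
  [[-1,0,0],0],
  [[-2,0,0],0],
  [[-3,0,0],0],
  [[-4,0,0],0],
  [[-4,0,0],0],
])

```text
t: 19.6
eef_pos: [575.7, 191.0, 83.8]
tcp_rot: [3.141, -0.0, 2.844]
ft_force: [-2.5, 3.8, 0.7]
opening: 0.004
grip_force: 1.8
```

jog_arm([
  [[-0.5,0,0],0],
  [[-1,0,0],0],
  [[-1.5,0,0],0],
  [[-1.5,0,0],0],
  [[-1.5,0,0],0],
])

```text
t: 20.1
eef_pos: [576.1, 190.9, 83.8]
tcp_rot: [-3.141, -0.002, 2.844]
ft_force: [-8.0, 5.4, 3.0]
opening: 0.004
grip_force: 4.5
```

```bash
python3 k.py yellow
```

```text
pos [576.13668609 190.91452293  83.80172746] F [-7.47107203  6.16109152  2.61505213] knob px 393.109375 184.453125 64 [609.08128874 233.76910714] ang 71.57966017906517
```

At the stop (about 10 N, 0.24 rad). Hold 1 s, release, and raise clear.

jog_arm([
  [[-0.3,0,0],0],
  [[-0.3,0,0],0],
  [[-0.3,0,0],0],
  [[-0.3,0,0],0],
  [[-0.3,0,0],0],
])

```text
t: 20.8
eef_pos: [576.2, 190.9, 83.8]
tcp_rot: [-3.141, -0.003, 2.844]
ft_force: [-9.2, 7.7, 2.6]
opening: 0.001
grip_force: 5.1
```

jog_arm([
  [[0,0,0],0],
  [[0,0,0],0],
  [[0,0,0],0],
  [[0,0,0],0],
  [[0,0,0],0],
])

```text
t: 21.3
eef_pos: [576.2, 190.9, 83.8]
tcp_rot: [-3.141, -0.002, 2.844]
ft_force: [-7.3, 6.9, 2.7]
opening: 0.004
grip_force: 5.1
```

jog_arm([
  [[0,0,0],0],
  [[0,0,0],0],
  [[0,0,0],0],
  [[0,0,0],0],
  [[0,0,0],0],
])

```text
t: 21.8
eef_pos: [576.2, 190.9, 83.8]
tcp_rot: [-3.141, -0.002, 2.844]
ft_force: [-8.6, 6.9, 3.7]
opening: 0.004
grip_force: 5.1
```

jog_arm([
  [[12,0,0],0],
  [[24,0,0],0],
  [[36,0,0],0],
  [[48,0,0],0],
  [[60,0,0],0],
])

```text
t: 22.3
eef_pos: [519.3, 208.4, 84.0]
tcp_rot: [3.141, 0.001, 2.844]
ft_force: [-0.2, -0.3, 0.4]
opening: -0.0
grip_force: 0.0
```

jog_arm([
  [[0,0,-40],0],
  [[0,0,-80],0],
  [[0,0,-100],0],
  [[0,0,-110],0],
  [[0,0,-110],0],
])

```text
t: 22.8
eef_pos: [520.1, 208.3, 194.6]
tcp_rot: [3.14, 0.002, 2.844]
ft_force: [0.3, 0.2, -0.1]
opening: 0.008
grip_force: 0.0
```

```bash
python3 k.py yellow; python3 k.py blue; python3 - <<'E'
from h import *
p=read_camera("scene");cv2.imwrite("pics/end.png",p["img"])
E
```

```text
pos [519.54952623 207.97917547 192.45058813] F [ 0.58712311 -0.18654548  0.12825672] knob px 384.72131147540983 176.62295081967213 61 [573.13569415 242.1550775 ] ang 85.17933482076177
pos [519.92208435 207.99889823 193.112092  ] F [ 0.15511919 -0.13486047 -0.13554951] knob px 192.9611650485437 253.16504854368932 103 [ 483.66139912 -245.09744877] ang -98.7257500041024
```

View pics/end.png

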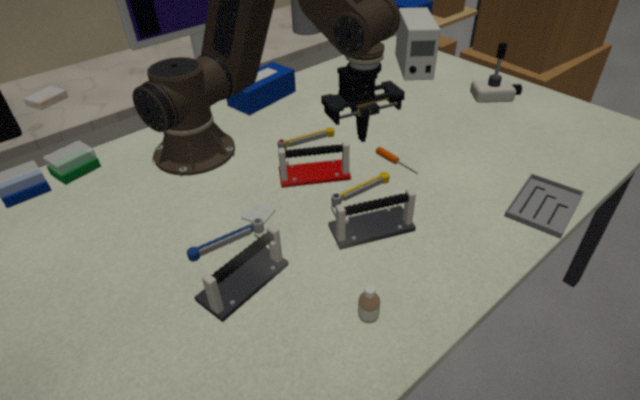

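The final picture shows both levers out (knobs at 193,253 and 385,177), the dish, bottle and driver in place, and the hand clear.

```bash
python3 -c "
from cell import *
print(job_done())"
```

```text
the job is handed in; nothing more can be done
None
```

I pressed the blue lever and then the yellow one to its stop, held each for over a second at no more than about 18 N, and let it spring back out. The hand ended clear with the dish, bottle and screwdriver in place. The job is handed in, but no verdict came back.

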